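# Clamp the purple sippy cup three clicks and hold

## Robot

A 6-joint arm with a two-finger parallel gripper is mounted at the origin on the work surface. World frame = base frame: x ahead of the robot, y to its left, z up, the work surface at z = 0. Lengths are in m, angles in degrees, forces in N, time in s.
With the tool pointing down it reaches from about 0.425 to 0.95 m from the base axis. Payload 14.7 kg.
Tool frame: the origin (TCP) lies between the finger pads; the fingertips stand 8 mm ahead of it and the grasp point (between the pads) lies 11 mm behind it; z points along the fingers, y is the direction in which the jaws open and shut (so a half turn about z gives the same grasp; the last joint's range is limited). The gripper opens to 85 mm and grips with 20 to 120 N. Pads are 22 mm wide; open, the fingers measure 114 mm over their backs; the gripper's body (76 mm by 85 mm) begins 54 mm behind the grasp point. The pads swing forward as they close: fully open they stand 13 mm farther back than shut.
Start: joints at [-2.67, 27.513, 91.461, -0, 61.026, -2.67], TCP at [0.65, 0, 0.215] pointing down, gripper open.
Joint ranges: [-157.49, 157.49], [-46.99, 117.5], [13.45, 153.17], [-89.5, 269.5], [5.16, 153.95], [-167.48, 167.48]. Speed limits (degrees/s): [108.29, 108.29, 136.94, 172.46, 172.46, 172.46].

## Interface

Orientations are given as [roll, pitch, yaw] about the fixed x, y, z axes, in that order (R = Rz(yaw) Ry(pitch) Rx(roll)).
In Python, from plant import sensors, viewer, workorder gives the robot as it stands.
- The arm moves only by the tool jog_arm, never from a script. Its argument "increments" is one flat list of numbers, 7 for each row, row after row: the finger opening in m, from 0 to 0.0854, then the shift along the tool's x, y, z in m, then the turn, a rotation vector about the tool's x, y, z in rad. A call has exactly 10 rows; each row is the pose to reach, as a shift and turn from the pose commanded when the call began, along the tool's axes at that moment; what a row does not reach only later rows make up. A row lasts 1/10 s, in which the tool goes at most 50 mm and 8.59 degrees, less where a joint would pass 70% of its speed; a pose out of reach is approached as far as the arm can. A call with a gripper value outside its range is refused whole. The fingers move at their own pace and stop on an object; the grip force is fixed at half the most. Time passes only in rows, so rows that repeat a pose let the fingers close, or fill a call up. It gives the time, the measured TCP pose, the force and the opening at its end, in the units of the state.
- sensors.get_state(): the state, without advancing time (a new reading comes with each control period).
- viewer.read_camera(name): name is "scene" or "side" or "wrist"; returns a dict with "img" (384x512x3 uint8, blue, green, red), "fx", "fy", "cx", "cy" (pixels), "extrinsics" (4x4, takes a point from world to camera coordinates). Camera axes: x right, y down, z forward; pixel columns grow to the right and rows downward; lengths in m; the calibration is good to about 2 mm. A picture is of the moment at which its call begins. There is no depth.
- workorder.close_job(): hands the job in, once; it reports no verdict.
The state is a dict: "time_s": time; "joints": joint angles; "joint_velocities": joint speeds; "effort": joint torques, N m; "eef_pos": TCP position; "eef_rot": TCP orientation; "force": force on the tool from outside, world axes, zero at the start; "ft_torque": the same for the moment, N m; "gripper_width": opening from 0.0 (shut) to 1.0 (fully open).
Only numpy, scipy, OpenCV 4.12 (cv2) and the standard library are available. Lean on these libraries where they do the work, as an engineer would, in place of code of your own. Each camera call takes 0.05 s, during which the arm holds its last target.

## Task

The lid of the purple sippy cup is stuck: lift that cup off the turntable, lower it upright and fully home into the round seat of the cup clamp without dropping it, and let go of it. Then swing the clamp's orange-handled ratchet lever exactly three clicks from rest, never on to a fourth, and finish while still holding the handle there in the fingers, because the latch is worn and the lever springs back if released. Leave the teal cup, the red cup and the straw brush where they are.

Things in the scene. Friction and masses are not known exactly. Their poses are not given: they have to be found in the camera images.
- purple_center (a point): centre, half-way up, of the purple cup: closed round upright sippy cup, 135 mm tall, about 120 g, standing on the turntable. Body 58 mm in diameter, bottom edge chamfered over 6 mm to 50 mm; paler ribbed screw lid band 60 mm in diameter from 90 to 115 mm above the underside (best grip), dome to 122 mm, spout 12 by 28 mm to 135 mm. z points up.
- teal_center (a point): same point of the teal cup, same size, also on the turntable; to be left alone
- red_center (a point): same point of the red cup, same size, also on the turntable; to be left alone
- brush_center (a point): middle of a steel straw brush 190 mm long with a blue plastic grip, lying on the worktop along its y axis; to be left alone
- bracket: aluminium bracket shelf, 250 by 250 mm, fixed to the worktop, origin under its centre at worktop height; on it turns a stiff white plastic turntable 244 mm in diameter whose top is 68 mm above the worktop; the cups stand about 78 mm from its centre
- seat (a point): centre of the floor of the clamp's round seat, 12 mm above the worktop: a grey ring of 63 mm inner and 84 mm outer diameter, 14 mm deep (rim 26 mm above the worktop). A seated cup's underside rests on this floor, at any yaw.
- lever_hinge (a point): point on the lever's vertical pivot axis, 90 mm from the seat centre on the clamp's -y side, at the height of lever_knob (70 mm above the worktop); the pivot pin ends 36 mm above the worktop
- lever_knob (a point): grip point on the orange upright handle at the lever's free end, 110 mm from the pivot axis, 70 mm above the worktop. The handle is a round post 18 mm in diameter, 33 to 91 mm above the worktop, moving on a level arc about lever_hinge; pinched from above it can turn between the fingers. Push needed along the arc: about 12 N just after each click (and from rest), falling to about 4 N after each tooth
- lever (a joint): ratchet lever angle, rad: 0 at rest on its stop (arm 135 degrees clockwise of the clamp's x axis), growing counter-clockwise from above (handle swings away from the robot). Clicks every 0.262 rad (29 mm at the handle): a tooth is passed at 0.131, 0.393, 0.654 and the pawl is home at 0.262, 0.524, 0.785 (third). The fourth tooth is at 0.916. A spring returns it to 0 when let go
- clamp: cup clamp fixed to the worktop, origin below the seat centre. Its y axis points to a fixed rubber pad (up to 80 mm above the worktop, face 35 mm from the seat centre); on its -y side are the sliding jaw (up to 81 mm above the worktop, face 37 mm from the centre at rest, moving in 3 mm a click until it meets the cup) and beyond it the lever
There are look-alikes about, which are no part of the job. What is shaped like the part that bears purple_center but yellow is not meant.

How it is judged (in metres and radians):
On the way:
1. the purple cup stands fully home in the clamp's seat, let go, with the lever still at rest (horizontal distance between purple_center and seat below 0.007 m and z of purple_center in the frame of seat below 0.071 m and angle between purple_center's own z axis and vertical below 0.08 rad and contact force between purple_cup and the fingers below 0.1 N and value of joint lever below 0.1 rad), for 0.2 s.
At the end, for the whole second after the job is handed in: the lever is held still by the fingers (contact over 1 N) at the third click, between 0.66 and 0.90 rad, while the purple cup, untouched by the robot, stands upright (within 0.08 rad) and fully home in the seat (within 3.5 mm of its floor and 7 mm of its centre) (value of joint lever between 0.66 and 0.9 rad and velocity of joint lever between -0.1 and 0.1 rad/s and contact force between lever and the fingers above 1 N and horizontal distance between purple_center and seat below 0.007 m and z of purple_center in the frame of seat below 0.071 m and angle between purple_center's own z axis and vertical below 0.08 rad and contact force between purple_cup and the arm below 0.1 N and contact force between purple_cup and the fingers below 0.1 N); the arm keeps its last pose, push and grip.
It fails at once if the lever goes on to a fourth click (past 0.916 rad) (value of joint lever above 0.916 rad).
It fails at once if the purple cup is dropped (falls faster than 0.5 m/s out of the fingers) (linear speed of purple_cup above 0.5 m/s and contact force between purple_cup and the fingers below 0.1 N).
It fails at once if the purple cup is tipped over (angle between purple_center's own z axis and vertical above 0.6 rad).
It fails at once if the teal or the red cup is disturbed (moved over 25 mm) (distance of any of teal_center, red_center from where it was at the start of the episode above 0.025 m).
It fails at once if the brush is disturbed (moved over 25 mm) (distance of brush_center from where it was at the start of the episode above 0.025 m).
It also fails if it takes over 64 s, if anything falls off the work surface, if the arm or the gripper's body presses on something with over 40 N, if the wrist force passes 120 N, or if a joint passes its speed limit or range.

## Working session

There is one attempt and no reset: what is moved stays moved. The work goes in short steps, Python scripts to look and compute and a tool call to move; the robot and the scene stay as the last step left them, time stands still between calls to the robot, and variables do not carry over. Pictures are saved under pics/ and viewed, and the job is handed in when it is done.

Besides the shell and the picture viewer there is one more tool, called after "Request:" as name(argument=value, ...) on one line, values as JSON. jog_arm: Moves the arm, as the interface text tells. Its arguments: {"type":"object","properties":{"increments":{"type":"array","items":{"type":"number"}}},"required":["increments"]}

```bash
ls; mkdir -p pics; python3 - <<'E'
from plant import sensors, viewer
import cv2,numpy as np
print(sensors.get_state())
for n in ["scene","side","wrist"]:
    r=viewer.read_camera(n); cv2.imwrite(f"pics/{n}0.png",r["img"]); np.savez(f"{n}0.npz",**r)
    print(n,r["fx"],r["fy"],r["cx"],r["cy"]); print(np.round(r["extrinsics"],4))
E
```

```text
pics
{'time_s': 0.0, 'joints': array([-2.66999971e+00,  2.75516764e+01,  9.14949739e+01, -6.49937798e-04,
        6.10289459e+01, -2.67056496e+00]), 'joint_velocities': array([-0.0001923 , -0.01089633, -0.0096064 , -0.0063098 ,  0.00252961,
       -0.03167465]), 'effort': array([ 2.41355090e-03, -9.50650907e+01, -4.30184269e+01, -5.27583288e-04,
        1.24796593e-02,  1.26860105e-04]), 'eef_pos': array([6.49531913e-01, 3.87755348e-05, 2.14643847e-01]), 'eef_rot': array([-1.79924459e+02, -2.95469788e-03,  9.00008785e+01]), 'force': array([-0.12220204, -0.10643182,  0.17382809]), 'ft_torque': array([ 0.03717132, -0.02493411,  0.00120362]), 'gripper_width': 0.9985380052684582}
scene 491.4149602542818 491.4149602542818 256.9370075135622 188.37511654252776
[[ 0.8567  0.5154 -0.0216 -0.4319]
 [ 0.3148 -0.5555 -0.7696 -0.0469]
 [-0.4086  0.6525 -0.6382  1.4557]
 [ 0.      0.      0.      1.    ]]
side 397.4961852925481 397.4961852925481 255.78364111967525 193.64576481716136
[[ 0.994  -0.1079 -0.0199 -0.525 ]
 [-0.0833 -0.6239 -0.777   0.138 ]
 [ 0.0714  0.774  -0.6291  1.1257]
 [ 0.      0.      0.      1.    ]]
wrist 295.3214303787778 295.3214303787778 258.51468811257934 185.94561214659095
[[ 1.000e+00 -1.300e-03 -1.100e-03 -6.497e-01]
 [-9.000e-04 -9.507e-01  3.101e-01 -3.980e-02]
 [-1.400e-03 -3.101e-01 -9.507e-01  3.811e-01]
 [ 0.000e+00  0.000e+00  0.000e+00  1.000e+00]]
```

View pics/scene0.png

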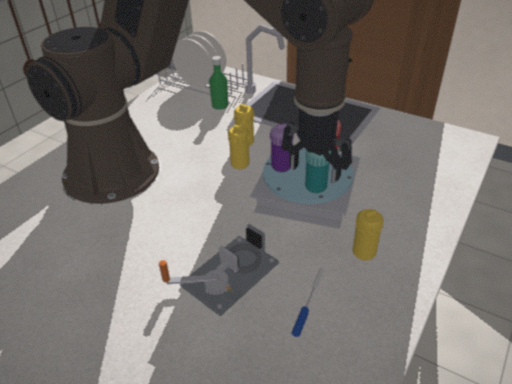

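View pics/side0.png

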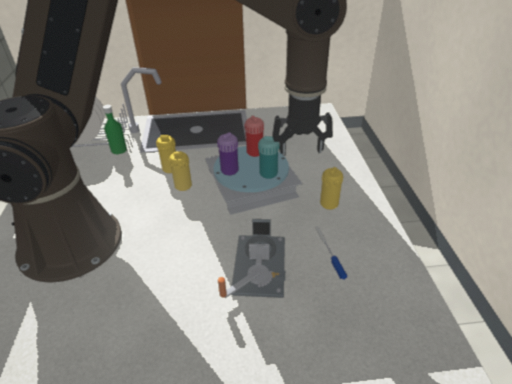

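View pics/wrist0.png

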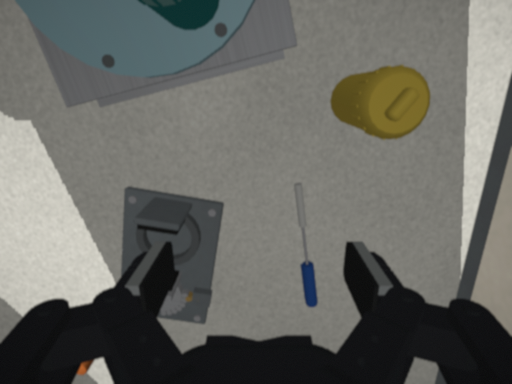

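```bash
cat > h.py <<'E'
import numpy as np,cv2
def load(n): return dict(np.load(n+".npz"))
def P(c,p):
    p=np.atleast_2d(p); q=p@c["extrinsics"][:3,:3].T+c["extrinsics"][:3,3]
    return np.c_[c["fx"]*q[:,0]/q[:,2]+c["cx"],c["fy"]*q[:,1]/q[:,2]+c["cy"]]
def ray(c,u,v):
    R=c["extrinsics"][:3,:3];t=c["extrinsics"][:3,3]
    d=R.T@np.array([(u-c["cx"])/c["fx"],(v-c["cy"])/c["fy"],1]); return -R.T@t,d/np.linalg.norm(d)
def plane(c,u,v,z):
    o,d=ray(c,u,v); return o+d*(z-o[2])/d[2]
def tri(c1,p1,c2,p2):
    o1,d1=ray(c1,*p1);o2,d2=ray(c2,*p2)
    s=np.linalg.lstsq(np.c_[d1,-d2],o2-o1,rcond=None)[0]
    a=o1+d1*s[0];b=o2+d2*s[1]; return (a+b)/2,np.linalg.norm(a-b)
def snap(n,tag):
    from plant import viewer
    r=viewer.read_camera(n); np.savez(f"{n}{tag}.npz",**r); cv2.imwrite(f"pics/{n}{tag}.png",r["img"]); return r
def crop(img,u0,v0,u1,v1,k,name):
    c=cv2.resize(img[v0:v1,u0:u1],None,fx=k,fy=k,interpolation=cv2.INTER_CUBIC); cv2.imwrite(name,c)
E
python3 - <<'E'
from h import *
s=load("scene0");d=load("side0")
a=cv2.resize(s["img"][90:230,240:370],None,fx=4,fy=4);b=cv2.resize(d["img"][100:220,200:300],None,fx=4,fy=4)
cv2.imwrite("pics/cA.png",a);cv2.imwrite("pics/cB.png",b)
crop(s["img"],150,215,290,315,5,"pics/cC.png");crop(d["img"],205,210,295,305,6,"pics/cD.png")
E
```

```text
(no output)
```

View pics/cA.png

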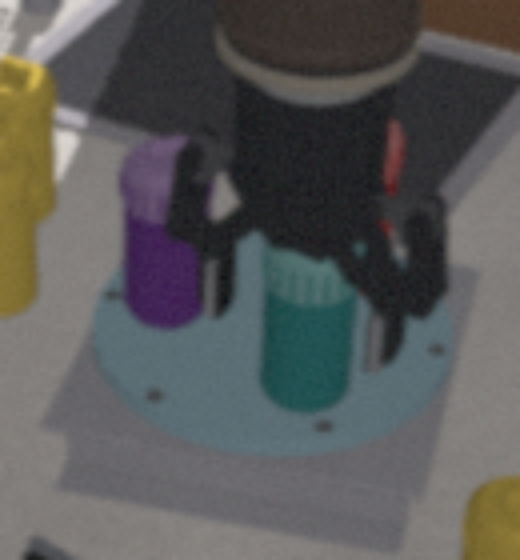

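View pics/cB.png

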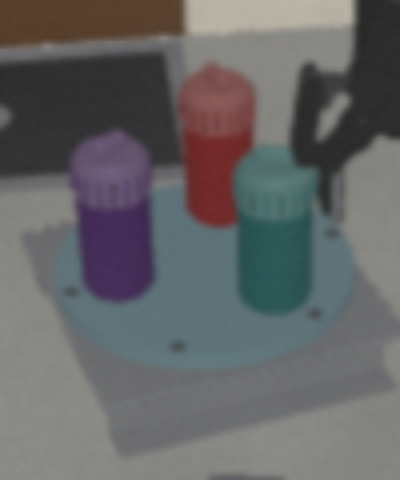

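View pics/cC.png

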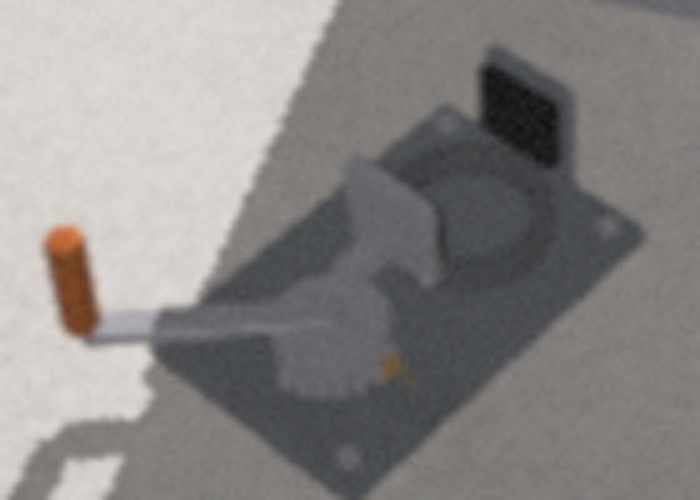

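View pics/cD.png

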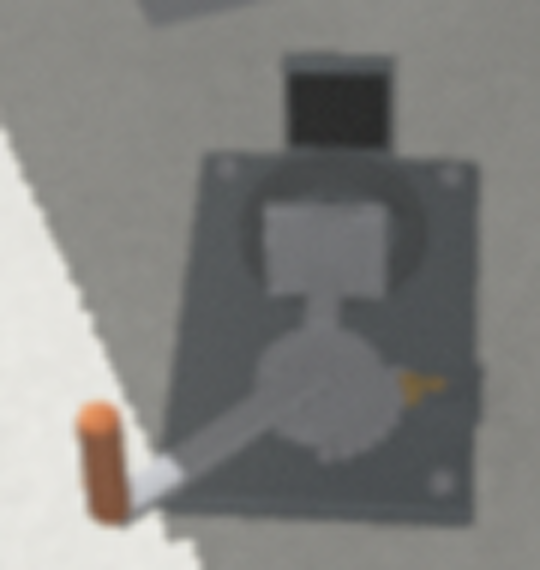

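```bash
cat >> h.py <<'E'
from scipy.optimize import least_squares
def edges(mask,rows):
    # per-row leftmost and rightmost boundaries (pixel centre coords, boundary at +-0.5)
    L=[];R=[]
    for v in rows:
        x=np.where(mask[v])[0]
        if len(x): L.append((x.min()-.5,v));R.append((x.max()+.5,v))
    return L,R
def axis(obs,r,x0):
    # obs: list (cam, pts, sign) sign +1: pts on left edge
    def f(x):
        o=[]
        for c,pts,s in obs:
            for p in pts:
                oo,d=ray(c,*p); h=d[:2]/np.linalg.norm(d[:2]); n=np.array([h[1],-h[0]]) # right of ray
                o.append(n@(x-oo[:2])-s*r)
        return np.array(o)
    q=least_squares(f,x0,loss="soft_l1",f_scale=.001); return q.x,np.sqrt(np.mean(f(q.x)**2))
def comp(m,u,v):
    n,l,st,ce=cv2.connectedComponentsWithStats(m.astype(np.uint8)); 
    i=l[v,u]; return (l==i)&(i>0), st[i],ce[i]
E
python3 - <<'E'
from h import *
s=load("scene0");d=load("side0")
H=lambda c:cv2.cvtColor(c["img"],cv2.COLOR_BGR2HSV)
hs,hd=H(s),H(d)
for n,uv in dict(pur=(228,165),pl=(228,143),teal=(268,172),red=(256,150),or_=(222,290)).items(): print("side",n,hd[uv[1],uv[0]])
for n,uv in dict(pur=(280,162),pl=(277,135),teal=(315,180),or_=(165,272),blue=(301,320),w=(125,250)).items(): print("scene",n,hs[uv[1],uv[0]])
def m(h,lo,hi,sat,val=40): return (h[...,0]>=lo)&(h[...,0]<=hi)&(h[...,1]>=sat)&(h[...,2]>val)
mo,st,ce=comp(m(hd,3,14,130),222,290);print(st,ce)
mo2,st2,ce2=comp(m(hs,3,14,130),165,272);print(st2,ce2)
L,R=edges(mo,range(st[1]+4,st[1]+st[3]-4));L2,R2=edges(mo2,range(st2[1]+4,st2[1]+st2[3]-4))
print("knob",axis([(d,L,1),(d,R,-1),(s,L2,1),(s,R2,-1)],.009,np.array([.4,0.])), axis([(d,L,1),(d,R,-1),(s,L2,1),(s,R2,-1)],.0095,np.array([.4,0.])))
t=tri(d,ce,s,ce2);print("tri centroid",t)
mp,st,ce=comp(m(hd,120,155,120,25),228,165);print("pur",st,ce)
L,R=edges(mp,range(st[1]+5,st[1]+st[3]-8)); print(L[::4],R[::4])
mp2,st2,_=comp(m(hs,120,155,120,25),280,162);print("pur2",st2)
L2,R2=edges(mp2,range(st2[1]+4,st2[1]+st2[3]-8)); print(L2[::4])
print("cup",axis([(d,L,1),(d,R,-1),(s,L2,1)],.029,np.array([.6,.3])), axis([(d,L,1),(d,R,-1)],.029,np.array([.6,.3])))
for n,lo,hi,uv in (("teal",80,100,(268,172)),):
    mt,st,ce=comp(m(hd,lo,hi,120,25),*uv);print(n,st,ce)
    L,R=edges(mt,range(st[1]+5,st[1]+st[3]-8));print(axis([(d,L,1),(d,R,-1)],.029,np.array([.6,.3])))
hh=(hd[...,0]<10)|(hd[...,0]>170)
mt,st,ce=comp(hh&(hd[...,1]>130)&(hd[...,2]>30),256,150);print("red",st,ce)
L,R=edges(mt,range(st[1]+5,st[1]+st[3]-6));print(axis([(d,L,1),(d,R,-1)],.029,np.array([.6,.3])))
E
```

```text
side pur [136 123  91]
side pl [139  60 124]
side teal [ 89 130  88]
side red [  0 164 115]
side or_ [ 11 128 131]
scene pur [139 148  86]
scene pl [140  63 113]
scene teal [ 89 161  81]
scene or_ [ 12 177 115]
scene blue [110 189  96]
scene w [ 15  11 136]
[     0      0    512    384 190847] [257.5862602  195.80262724]
[160 261   9  21 115] [164.         270.50434783]
knob (array([ 0.17047533, -0.03131848]), np.float64(0.0009469901245099631)) (array([0.12562673, 0.00870482]), np.float64(0.0009996577948170366))
tri centroid (array([ 0.53570165, -0.34468468,  0.31899589]), np.float64(0.13355997156943028))
pur [221 151  16  23 290] [228.92758621 162.10344828]
[(np.float64(220.5), 156), (np.float64(221.5), 160), (np.float64(223.5), 164)] [(np.float64(235.5), 156), (np.float64(236.5), 160), (np.float64(236.5), 164)]
pur2 [272 145  18  26 387]
[(np.float64(271.5), 149), (np.float64(271.5), 153), (np.float64(271.5), 157), (np.float64(271.5), 161)]
cup (array([0.46388006, 0.2043389 ]), np.float64(0.005285659618305549)) (array([0.47036861, 0.45463307]), np.float64(0.001984131637156786))
teal [261 154  16  24 323] [268.33126935 165.35603715]
(array([0.61156247, 0.34491254]), np.float64(0.001163685971976806))
red [247 132  15  24 257] [252.96498054 143.03501946]
(array([0.60492518, 0.94360821]), np.float64(0.00572207335198397))
```

```bash
cat >> h.py <<'E'
def msk(c,lo,hi,sat,val=30,k=4):
    im=cv2.GaussianBlur(cv2.resize(c["img"],None,fx=k,fy=k,interpolation=cv2.INTER_CUBIC),(0,0),3)
    h=cv2.cvtColor(im,cv2.COLOR_BGR2HSV); H=h[...,0].astype(int)
    a=((H>=lo)&(H<=hi)) if lo<=hi else ((H>=lo)|(H<=hi))
    return a&(h[...,1]>=sat)&(h[...,2]>val)
def E4(m,st,a,b,k=4):
    L,R=edges(m,range(st[1]+int(a*st[3]),st[1]+int(b*st[3]),4))
    f=lambda Q:[((x+.5)/k-.5,(v+.5)/k-.5) for x,v in Q]
    return f(L),f(R)
E
python3 - <<'E'
from h import *
s=load("scene0");d=load("side0")
def cup(n,lo,hi,sat,uvd,rr,uvs=None,r=.029,x0=(.6,.3),a=.25,b=.75):
    m,st,ce=comp(msk(d,lo,hi,sat),uvd[0]*4+2,uvd[1]*4+2);L,R=E4(m,st,a,b)
    obs=[(d,L,1),(d,R,-1)]; print(n,"side box",st/4,"w",R[0][0]-L[0][0],R[-1][0]-L[-1][0])
    print("  side only",axis(obs,r,np.array(x0)))
    if uvs:
        m2,s2,c2=comp(msk(s,lo,hi,sat),uvs[0]*4+2,uvs[1]*4+2);L2,R2=E4(m2,s2,a,b)
        print("  scene box",s2/4,"w",R2[0][0]-L2[0][0])
        o=obs+[(s,L2,1)]+([(s,R2,-1)] if rr else [])
        x,e=axis(o,r,np.array(x0)); print("  both",x,e)
    return
cup("knob",3,18,90,(222,289),1,(165,272),r=.009,x0=(.4,0.),a=.3,b=.7)
cup("purple",120,160,80,(228,165),0,(278,162))
cup("teal",75,100,80,(268,168),1,(315,180))
cup("red",165,10,80,(256,150),0)
E
```

```text
knob side box [218.25 277.25   7.5   19.5  393.5 ] w 5.5 5.25
  side only (array([0.40657146, 0.05338436]), np.float64(0.0004105333632433617))
  scene box [159.25 260.25  10.    21.75 547.  ] w 6.75
  both [ 0.42182817 -0.25550938] 0.0026589748540749624
purple side box [ 220.   145.5   18.    29.5 1540. ] w 16.75 16.5
  side only (array([0.46730036, 0.31441258]), np.float64(0.000358709996663012))
  scene box [ 271.5  136.    19.    36.  1827.5] w 9.0
  both [0.46500847 0.2009722 ] 0.002394213497143939
teal side box [ 259.5   146.     19.5    32.75 1965.5 ] w 17.5 18.25
  side only (array([0.58993395, 0.18747823]), np.float64(0.0010056425717719576))
  scene box [ 304.75  153.75   24.75   39.75 2876.25] w 22.75
  both [0.58645456 0.16198358] 0.0009579479730146797
red side box [ 245.   117.    18.5   39.5 2149.5] w 18.25 11.25
  side only (array([0.55936589, 0.32921127]), np.float64(0.006504991814420947))
```

```bash
python3 - <<'E'
from h import *
s=load("scene0");d=load("side0")
def bot(c,lo,hi,sat,uv,z,r,full=True):
    m,st,ce=comp(msk(c,lo,hi,sat),uv[0]*4+2,uv[1]*4+2)
    vb=(st[1]+st[3])/4-.5
    L,R=E4(m,st,.4,.75); mid=np.mean([(l[0]+q[0])/2 for l,q in zip(L,R)]); sl=np.polyfit([l[1] for l in L],[(l[0]+q[0])/2 for l,q in zip(L,R)],1)
    ub=np.polyval(sl,vb) 
    p=plane(c,ub,vb,z); o,_=ray(c,ub,vb); h=p[:2]-o[:2]; h/=np.linalg.norm(h)
    return (ub,vb),p[:2]+h*r
print("pur side",bot(d,120,160,80,(228,165),.068,.025))
print("pur scene",bot(s,120,160,80,(278,162),.068,.025), "u unreliable")
print("teal side",bot(d,75,100,80,(268,168),.068,.025))
print("teal scene",bot(s,75,100,80,(315,180),.068,.025))
print("red side",bot(d,165,10,80,(256,150),.068,.025))
print("knob side",bot(d,3,18,90,(222,289),.033,.009))
print("knob scene",bot(s,3,18,90,(165,272),.033,.009))
# turntable centre
for c,n in((d,"side"),(s,"scene")):
    print(n, c["img"][180,250],c["img"][190,290])
E
```

```text
pur side ((np.float64(229.8528409090909), np.float64(174.5)), array([0.46641926, 0.19558471]))
pur scene ((np.float64(281.20664491758237), np.float64(171.5)), array([0.4658177 , 0.19632326])) u unreliable
teal side ((np.float64(268.10145323426565), np.float64(178.25)), array([0.5857532 , 0.15977245]))
teal scene ((np.float64(315.08495879120875), np.float64(193.0)), array([0.58675443, 0.16109033]))
red side ((np.float64(249.22706043956046), np.float64(156.0)), array([0.53825601, 0.29125819]))
knob side ((np.float64(222.81138392857142), np.float64(296.25)), array([ 0.42209281, -0.25307201]))
knob scene ((np.float64(166.30989583333331), np.float64(281.5)), array([ 0.42008446, -0.25427119]))
side [122 116  96] [115 113 111]
scene [125 127 133] [116 109  91]
```

```bash
python3 - <<'E'
from h import *
s=load("scene0");d=load("side0");w=load("wrist0")
f=lambda a,b,k,x,y:((x+.5)/k-.5+a,(y+.5)/k-.5+b)
z=.008
A=[plane(s,*f(150,215,5,x,y),z)[:2] for x,y in((448,106),(642,230),(352,498),(158,338))]
B=[plane(d,*f(205,210,6,x,y),z)[:2] for x,y in((205,155),(478,160),(470,522),(162,512))]
C=[plane(w,x,y,z)[:2] for x,y in((126,188),(223,203),(206,323))]
for Q in(A,B,C):
    print(np.round(Q,4).tolist()); Q=np.array(Q)
    e=Q[1]-Q[0];g=Q[1]-Q[2]; print(np.linalg.norm(e),np.degrees(np.arctan2(e[1],e[0])),np.linalg.norm(g),np.degrees(np.arctan2(g[1],g[0]))-90)
K=np.array([.421,-.2537])
for th in (-8,-6,-10,-4):
    t=np.radians(th);x=np.array([np.cos(t),np.sin(t)]);y=np.array([-x[1],x[0]])
    a=np.radians(th-135);hg=K-.11*np.array([np.cos(a),np.sin(a)]);print(th,"hinge",hg,"seat",hg+.09*y, "px side",P(d,[*(hg+.09*y),.012]),"wrist",P(w,[*(hg+.09*y),.012]),"scene",P(s,[*(hg+.09*y),.012]))
crop(w["img"],110,170,240,340,4,"pics/cE.png")
E
```

```text
[[0.4762, -0.0394], [0.6006, -0.0631], [0.5674, -0.2581], [0.4414, -0.2303]]
0.12661088438375478 -10.81442314533117 0.19772445758800578 -9.64678857843083
[[0.4754, -0.0414], [0.6021, -0.061], [0.5657, -0.262], [0.4429, -0.242]]
0.12821414204646353 -8.804351589915251 0.2043374807177354 -10.276483910410832
[[0.4764, -0.0426], [0.6024, -0.0637], [0.5687, -0.2613]]
0.12774267824344118 -9.52122825775938 0.20046457850038332 -9.692561410304918
-8 hinge [ 0.50884991 -0.18750035] seat [ 0.52137549 -0.09837622] px side [[257.12754854 247.64279484]] wrist [[163.74160361 228.03715618]] scene [[241.74463057 256.63749626]]
-6 hinge [ 0.50648606 -0.18447476] seat [ 0.51589362 -0.09496779] px side [[254.9868551  246.91672739]] wrist [[159.42479408 225.74957054]] scene [[240.57314645 254.86501396]]
-10 hinge [ 0.51110672 -0.19060659] seat [ 0.52673506 -0.10197389] px side [[259.24034122 248.4271229 ]] wrist [[167.95910039 230.43896837]] scene [[242.83896408 258.45603756]]
-4 hinge [ 0.50401805 -0.18153351] seat [ 0.51029614 -0.09175274] px side [[252.82010676 246.24912553]] wrist [[155.01510388 223.58094124]] scene [[239.32657936 253.13987176]]
```

View pics/cE.png

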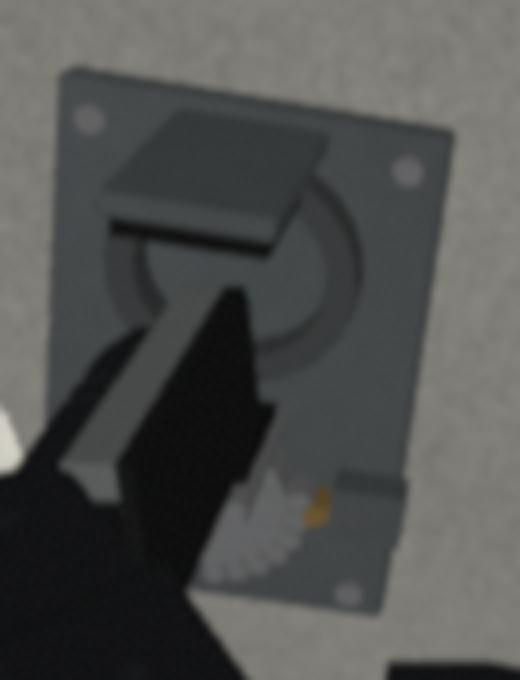

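Look-alikes, side camera pixels: yellow cups at (166,153), (180,170) and (331,188), the green bottle at (115,135), the teal cup at (268,160) and the red cup at (255,137). The target is the purple cup at (228,155). The close crop shows a purple body with a paler ribbed lid, standing on the turntable. It sits at about (0.466, 0.196) from both views, with the clamp seat at about (0.526, -0.102) and the clamp yaw at about -9.7°. I'm hovering over the cup first.

Request:
jog_arm(increments=[0.085,0.01,-0.01,-0.04,0,0,0,0.085,0.035,-0.035,-0.05,0,0,0,0.085,0.065,-0.06,-0.05,0,0,0,0.085,0.095,-0.09,-0.05,0,0,0,0.085,0.125,-0.12,-0.05,0,0,0,0.085,0.155,-0.145,-0.05,0,0,0,0.085,0.18,-0.17,-0.05,0,0,0,0.085,0.196,-0.184,-0.05,0,0,0,0.085,0.196,-0.184,-0.05,0,0,0,0.085,0.196,-0.184,-0.05,0,0,0])

```text
time_s: 1.15
eef_pos: [0.466, 0.1962, 0.2654]
eef_rot: [180.0, 0.0, 90.1]
force: [0.0, -1.3, 0.2]
gripper_width: 0.997
```

```bash
python3 - <<'E'
from h import *
from plant import sensors
for n in("scene","side","wrist"): r=snap(n,"1")
w=load("wrist1");d=load("side1");s=load("scene1");st=sensors.get_state();print(st["eef_pos"],st["eef_rot"],st["time_s"])
a=np.vstack([cv2.resize(s["img"][90:320,150:400],(500,460)),]);cv2.imwrite("pics/s1c.png",a)
crop(d["img"],190,90,340,310,2.6,"pics/d1c.png") if 0 else None
E
```

```text
[0.46654937 0.195478   0.26521355] [1.79999844e+02 8.44199365e-03 8.99574880e+01] 1.3
```

View pics/wrist1.png

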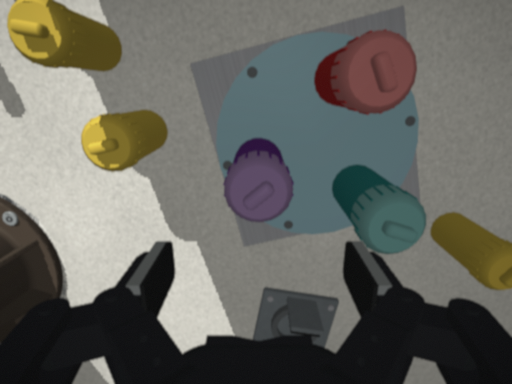

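View pics/s1c.png

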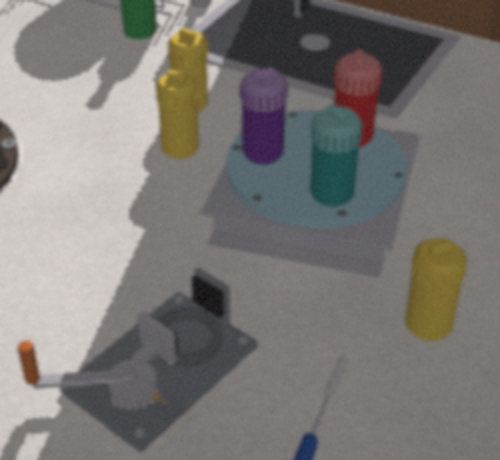

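View pics/side1.png

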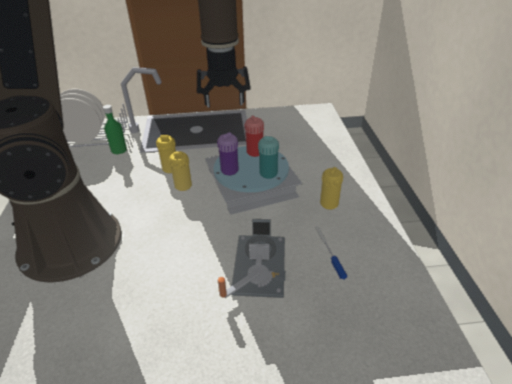

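```bash
python3 - <<'E'
from h import *
w=load("wrist1");d=load("side1");s=load("scene1")
for z in(.068,.158,.183,.203,.257): print(z,P(w,[.466,.1965,z]),P(d,[.466,.1965,z]),P(s,[.466,.1965,z]))
def bot(c,lo,hi,sat,uv,z,r):
    m,st,ce=comp(msk(c,lo,hi,sat),uv[0]*4+2,uv[1]*4+2)
    vb=(st[1]+st[3])/4-.5
    L,R=E4(m,st,.4,.75); sl=np.polyfit([l[1] for l in L],[(l[0]+q[0])/2 for l,q in zip(L,R)],1)
    ub=np.polyval(sl,vb); p=plane(c,ub,vb,z); o,_=ray(c,ub,vb); h=p[:2]-o[:2]; h/=np.linalg.norm(h)
    return (ub,vb),p[:2]+h*r,st/4
print(bot(d,120,160,80,(228,165),.068,.025));print(bot(s,120,160,80,(282,160),.068,.025))
# lid circle in wrist: purple pale + body
m,st,ce=comp(msk(w,125,170,25,60),258*4,185*4);print("wrist lid",st/4,ce/4)
print(P(w,[[.436,.1965,.183],[.496,.1965,.183],[.466,.1665,.183],[.466,.2265,.183]]))
E
```

```text
0.068 [[257.8289142  156.70873277]] [[229.35767733 169.73784819]] [[281.36565026 165.91674153]]
0.158 [[257.63446839 177.40569799]] [[227.53555643 145.67744819]] [[281.71186279 138.58864123]]
0.183 [[257.55719762 185.63046072]] [[226.99879077 138.58966573]] [[281.81356081 130.56116248]]
0.203 [[257.48412192 193.40869575]] [[226.55910453 132.78377942]] [[281.89676763 123.99327622]]
0.257 [[257.21119348 222.459415  ]] [[225.32386449 116.47291356]] [[282.13005471 105.57888615]]
((np.float64(229.78892045454538), np.float64(174.5)), array([0.46621489, 0.1956119 ]), array([ 220.  ,  145.25,   18.  ,   29.75, 1550.25]))
((np.float64(280.6246565934066), np.float64(171.5)), array([0.46441355, 0.19553189]), array([ 271.25,  135.75,   20.75,   36.25, 2221.75]))
wrist lid [  223.75   138.75    69.25    83.5  16118.25] [258.21524126 184.58303864]
[[222.66212036 185.68688765]
 [292.45509793 185.57402923]
 [257.64637561 217.64198842]
 [257.46123062 151.18193908]]
```

Request:
jog_arm(increments=[0.085,0,0,0.015,0,0,0,0.085,0,0,0.04,0,0,0,0.085,0,0,0.065,0,0,0,0.085,0,0,0.085,0,0,0,0.085,0,0,0.1,0,0,0,0.085,0,0,0.107,0,0,0,0.085,0,0,0.11,0,0,0,0.085,0,0,0.11,0,0,0,0.05,0,0,0.11,0,0,0,0.05,0,0,0.11,0,0,0])

```text
time_s: 2.3
eef_pos: [0.4665, 0.1961, 0.156]
eef_rot: [179.9, -0.0, 90.0]
force: [-4.5, -0.8, 22.9]
gripper_width: 0.687
```

Request:
jog_arm(increments=[0.05,0,0,0,0,0,0,0.05,0,0,0,0,0,0,0.05,0,0,0,0,0,0,0.05,0,0,0,0,0,0,0.05,0,0,0,0,0,0,0.05,0,0,0,0,0,0,0.05,0,0,0,0,0,0,0.05,0,0,0,0,0,0,0.05,0,0,0,0,0,0,0.05,0,0,0,0,0,0])

```text
time_s: 3.3
eef_pos: [0.4666, 0.1963, 0.1567]
eef_rot: [179.9, -0.0, 90.0]
force: [-3.4, -1.0, 17.5]
gripper_width: 0.668
```

```bash
python3 - <<'E'
from h import *
d=snap("side","2"); s=load("scene1")
crop(d["img"],190,80,310,220,4,"pics/d2c.png")
crop(s["img"],180,220,290,310,7,"pics/s1clamp.png")
E
```

```text
(no output)
```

View pics/d2c.png

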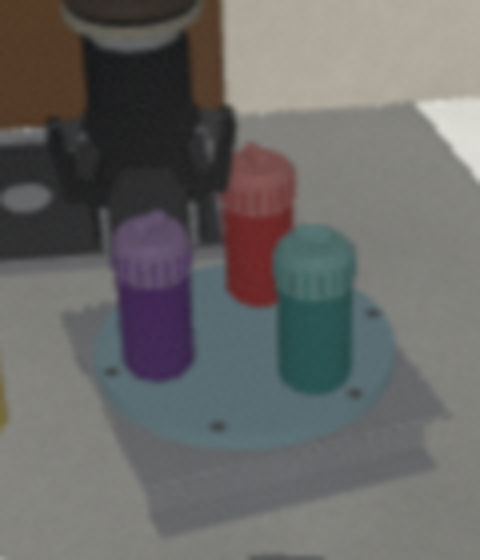

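View pics/s1clamp.png

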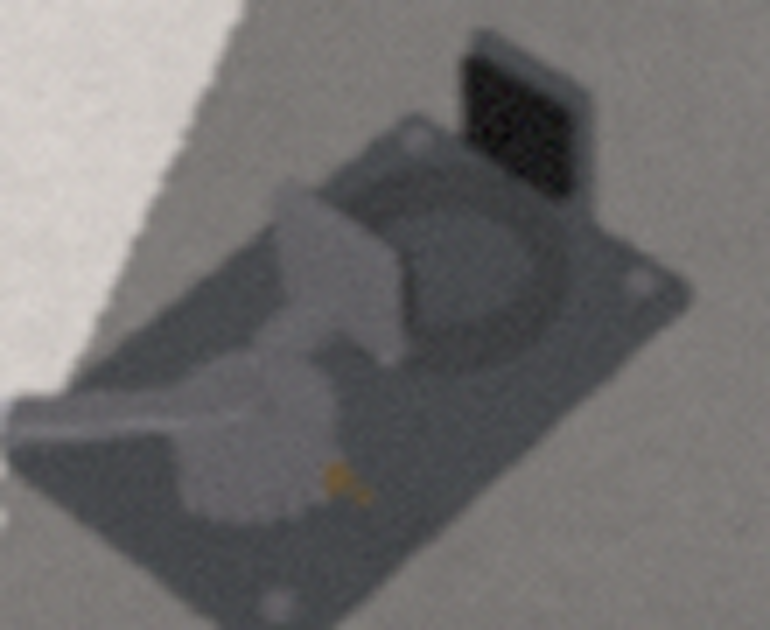

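```bash
python3 - <<'E'
from h import *
s=snap("scene","2"); w=snap("wrist","2");d=load("side2")
a=cv2.resize(s["img"][80:180,240:340],(400,400),interpolation=cv2.INTER_CUBIC);b=cv2.resize(d["img"][110:180,195:265],(400,400),interpolation=cv2.INTER_CUBIC)
cv2.imwrite("pics/g2.png",cv2.convertScaleAbs(np.hstack([a,b]),alpha=1.8,beta=20)); cv2.imwrite("pics/w2.png",cv2.convertScaleAbs(w["img"],alpha=1.6,beta=20))
for z in (.147,.155,.166): print(z,P(d,[[.437,.196,z],[.496,.196,z]]).round(1).tolist())
E
```

```text
0.147 [[218.3, 149.5], [237.5, 148.1]]
0.155 [[218.1, 147.3], [237.4, 145.9]]
0.166 [[217.8, 144.2], [237.2, 142.8]]
```

View pics/g2.png

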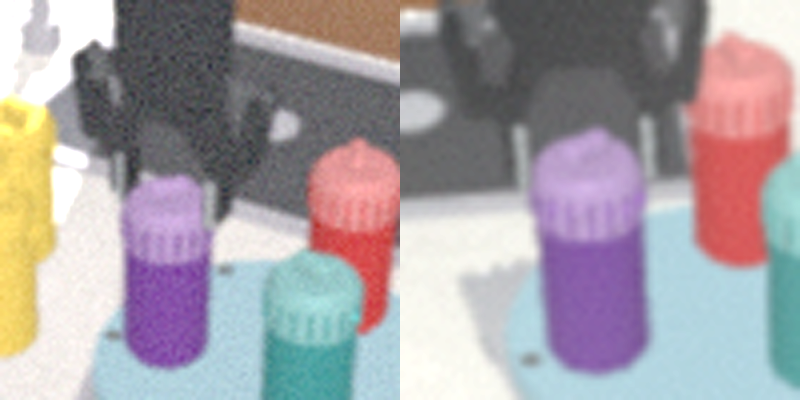

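View pics/w2.png

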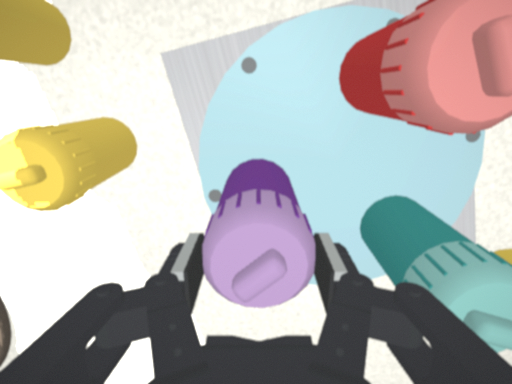

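The grip sits shallow: the pad tips are only about mid-band, at side (218,143) and scene (292,136). I'll reopen, go 10 mm lower and regrip.

Request:
jog_arm(increments=[0.085,0,0,0,0,0,0,0.085,0,0,0,0,0,0,0.085,0,0,0,0,0,0,0.085,0,0,0.004,0,0,0,0.085,0,0,0.009,0,0,0,0.085,0,0,0.009,0,0,0,0.05,0,0,0.009,0,0,0,0.05,0,0,0.009,0,0,0,0.05,0,0,0.009,0,0,0,0.05,0,0,0.009,0,0,0])

```text
time_s: 4.45
eef_pos: [0.4661, 0.1961, 0.1468]
eef_rot: [180.0, -0.0, 90.0]
force: [-2.7, -0.8, 9.5]
gripper_width: 0.674
```

```bash
python3 - <<'E'
from h import *
s=snap("scene","3");d=snap("side","3")
a=cv2.resize(s["img"][80:180,240:340],(400,400),interpolation=cv2.INTER_CUBIC);b=cv2.resize(d["img"][110:180,195:265],(400,400),interpolation=cv2.INTER_CUBIC)
cv2.imwrite("pics/g3.png",cv2.convertScaleAbs(np.hstack([a,b]),alpha=1.8,beta=20))
E
```

```text
(no output)
```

View pics/g3.png

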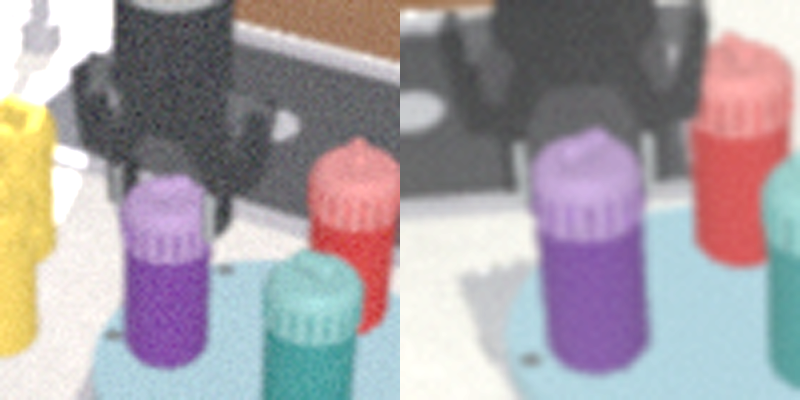

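Request:
jog_arm(increments=[0.05,0,0,0,0,0,0,0.05,0,0,0,0,0,0,0.05,0,0,-0.004,0,0,0,0.05,0,0,-0.01,0,0,0,0.05,0,0,-0.018,0,0,0,0.05,0,0,-0.028,0,0,0,0.05,0,0,-0.038,0,0,0,0.05,0,0,-0.046,0,0,0,0.05,0,0,-0.05,0,0,0,0.05,0,0,-0.05,0,0,0])

```text
time_s: 5.55
eef_pos: [0.4663, 0.1962, 0.197]
eef_rot: [179.9, -0.0, 90.0]
force: [-0.2, 0.5, -1.9]
gripper_width: 0.675
```

```bash
python3 - <<'E'
from h import *
s=snap("scene","4");d=snap("side","4")
a=cv2.resize(s["img"][70:190,230:350],(400,400),interpolation=cv2.INTER_CUBIC);b=cv2.resize(d["img"][90:190,190:290],(400,400),interpolation=cv2.INTER_CUBIC)
cv2.imwrite("pics/g4.png",cv2.convertScaleAbs(np.hstack([a,b]),alpha=1.8,beta=20))
# ring fits: mark points by hand from s1clamp crop and project model guesses
s1=load("scene1")
im=cv2.resize(s1["img"],None,fx=5,fy=5,interpolation=cv2.INTER_CUBIC)
t=np.linspace(0,2*np.pi,100)
S=np.array([.526,-.1015])
for r,z,c in((.0315,.026,(0,255,0)),(.042,.026,(0,0,255)),(.0315,.012,(255,255,0))):
    q=P(s1,np.c_[S[0]+r*np.cos(t),S[1]+r*np.sin(t),0*t+z])
    cv2.polylines(im,[((q+.5)*5-.5).astype(int)],True,c,1)
cv2.imwrite("pics/ring.png",cv2.convertScaleAbs(im[1100:1550,900:1450],alpha=1.7,beta=10))
E
```

```text
(no output)
```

View pics/g4.png

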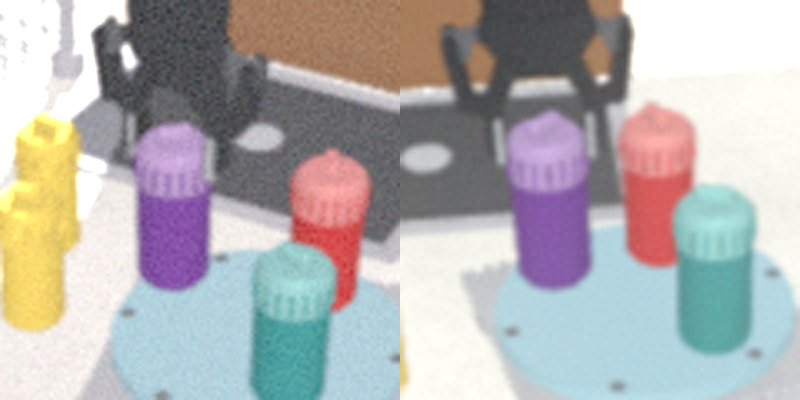

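View pics/ring.png

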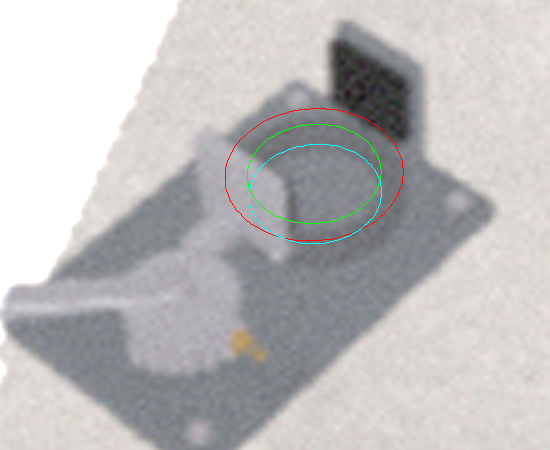

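```bash
python3 - <<'E'
from h import *
w=load("wrist0")
c=cv2.resize(w["img"][180:280,130:215],None,fx=7,fy=7,interpolation=cv2.INTER_CUBIC)
cv2.imwrite("pics/wr.png",cv2.convertScaleAbs(c,alpha=2.6,beta=-20))
s=load("scene4")
c=cv2.resize(s["img"][230:300,200:285],None,fx=8,fy=8,interpolation=cv2.INTER_CUBIC)
cv2.imwrite("pics/sr.png",cv2.convertScaleAbs(c,alpha=2.4,beta=-30))
E
```

```text
(no output)
```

View pics/wr.png

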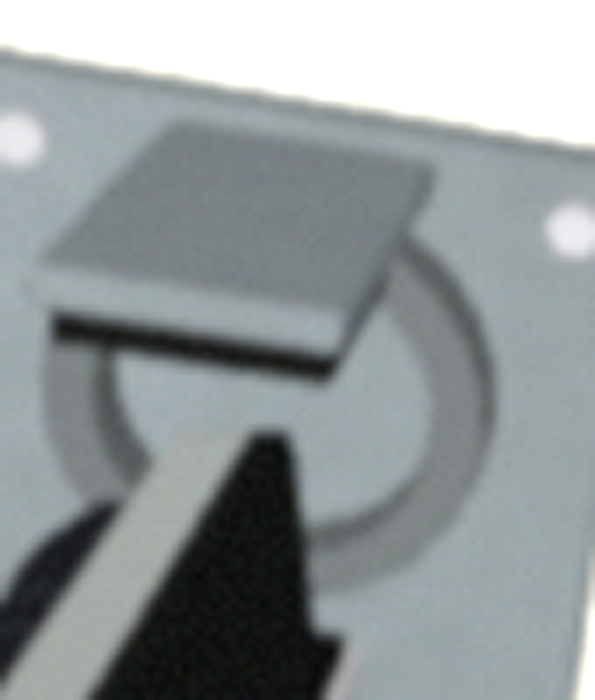

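View pics/sr.png

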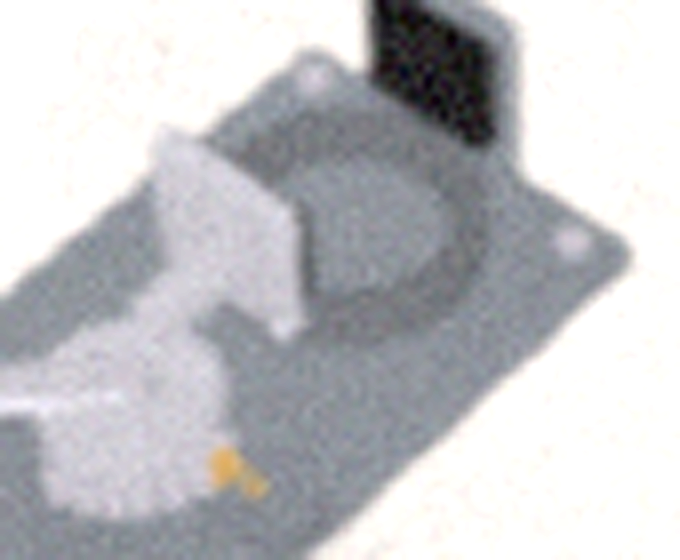

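```bash
python3 - <<'E'
from h import *
w=load("wrist0")
f=lambda x,y:((x+.5)/7-.5+130,(y+.5)/7-.5+180)
def fit(pts,z,r,rfree=False):
    q=np.array([plane(w,*f(*p),z)[:2] for p in pts])
    if rfree:
        s=least_squares(lambda x:np.hypot(*(q-x[:2]).T)-x[2],[.526,-.1,r]); 
    else: s=least_squares(lambda x:np.hypot(*(q-x).T)-r,[.526,-.1])
    return s.x.round(4),(s.fun*1000).round(1)
O=[(42,380),(48,430),(70,480),(484,400),(470,330),(440,280),(478,440),(450,490),(400,545),(340,590)]
I=[(96,370),(103,410),(128,465),(432,400),(425,350),(415,450),(385,505),(315,552)]
print(fit(O,.026,.042),fit(O,.026,.042,True)); print(fit(I,.026,.0315),fit(I,.026,.0315,True))
w=load("scene4")
f=lambda x,y:((x+.5)/8-.5+200,(y+.5)/8-.5+230)
# floor far edge z=.012 (top/right arc)
F=[(300,180),(340,165),(385,165),(420,185),(443,215)]
print("scene floor",fit(F,.012,.0315))
E
```

```text
(array([ 0.5291, -0.1023]), array([-1.5, -0.5,  0.2,  0. ,  0.2,  0.1, -0.4, -1.8, -1.4,  2.3])) (array([ 0.5292, -0.1026,  0.0416]), array([-1. , -0.1,  0.6,  0.3,  0.6,  0.6, -0.2, -1.7, -1.4,  2.3]))
(array([ 0.5299, -0.1038]), array([ 0. , -0.7, -0.8, -0.2,  0.9, -2.1, -0.8,  2.1])) (array([ 0.53  , -0.1041,  0.0312]), array([ 0.4, -0.5, -0.6,  0.1,  1.2, -1.9, -0.7,  2. ]))
scene floor (array([ 0.5298, -0.106 ]), array([-1.6,  0.4,  1.7, -0.1, -1.3]))
```

Request:
jog_arm(increments=[0.05,-0.01,0.002,0,0,0,0,0.05,-0.035,0.007,0,0,0,0,0.05,-0.075,0.016,0,0,0,0,0.05,-0.115,0.025,0,0,0,0,0.05,-0.155,0.034,0,0,0,0,0.05,-0.195,0.042,0,0,0,0,0.05,-0.23,0.049,0,0,0,0,0.05,-0.265,0.057,0,0,0,0,0.05,-0.288,0.062,0,0,0,0,0.05,-0.299,0.0635,0,0,0,0])

```text
time_s: 6.65
eef_pos: [0.5294, -0.1056, 0.1958]
eef_rot: [-180.0, 0.0, 89.9]
force: [-0.3, 0.4, -1.6]
gripper_width: 0.675
```

```bash
python3 - <<'E'
from h import *
import time
s=snap("scene","5");d=snap("side","5");
s=snap("scene","5");d=snap("side","5");w=snap("wrist","5")
from plant import sensors
st=sensors.get_state();print(st["eef_pos"],st["eef_rot"])
def bot(c,lo,hi,sat,uv,z,r):
    m,st,ce=comp(msk(c,lo,hi,sat),uv[0]*4+2,uv[1]*4+2)
    vb=(st[1]+st[3])/4-.5
    L,R=E4(m,st,.4,.75); sl=np.polyfit([l[1] for l in L],[(l[0]+q[0])/2 for l,q in zip(L,R)],1)
    ub=np.polyval(sl,vb); p=plane(c,ub,vb,z); o,_=ray(c,ub,vb); h=p[:2]-o[:2]; h/=np.linalg.norm(h)
    return (ub,vb),p[:2]+h*r,st/4
for c in(s,d):
    q=P(c,[.5295,-.103,.16])[0].astype(int); print(q)
    try: print(bot(c,120,160,80,q,.118,.025))
    except Exception as e: print(e)
a=cv2.resize(s["img"][150:300,180:330],(400,400),interpolation=cv2.INTER_CUBIC);b=cv2.resize(d["img"][150:300,180:330],(400,400),interpolation=cv2.INTER_CUBIC)
cv2.imwrite("pics/g5.png",cv2.convertScaleAbs(np.hstack([a,b]),alpha=1.6,beta=0))
E
```

```text
[ 0.52899732 -0.10223292  0.19608671] [-1.79960547e+02 -2.05154986e-02  9.00185083e+01]
[240 213]
((np.float64(241.2859374999999), np.float64(236.0)), array([ 0.52946784, -0.10682171]), array([ 226.25,  196.  ,   27.25,   40.5 , 3069.25]))
[259 207]
((np.float64(259.8438920454545), np.float64(228.0)), array([ 0.52880887, -0.10782804]), array([ 248.75,  197.5 ,   22.25,   31.  , 2226.75]))
```

View pics/g5.png

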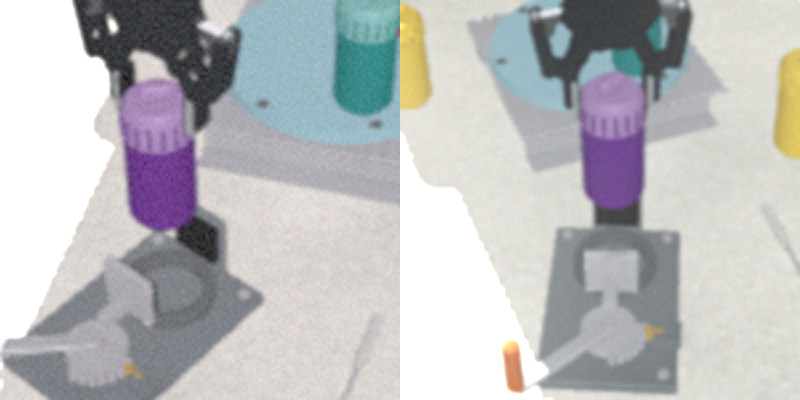

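View pics/wrist5.png

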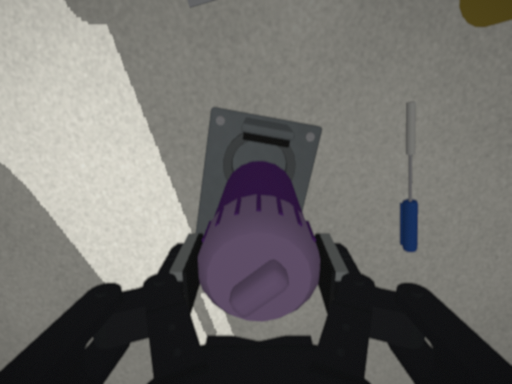

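```bash
cat >> h.py <<'E'
def mid(c,lo,hi,sat,uv,a=.35,b=.75):
    m,st,ce=comp(msk(c,lo,hi,sat),int(uv[0])*4+2,int(uv[1])*4+2); L,R=E4(m,st,a,b)
    return [((l[0]+q[0])/2,l[1]) for l,q in zip(L,R)], ((st[1]+st[3])/4-.5)
def vaxis(obs,x0):
    return axis([(c,p,0) for c,p in obs],0,np.array(x0))
E
python3 - <<'E'
from h import *
for t,X in(("1",(.466,.196,.12)),("4",(.466,.196,.17)),("5",(.529,-.103,.16))):
    o=[];vb=[]
    for n in("scene","side"):
        c=load(n+t); uv=P(c,X)[0]; m,v=mid(c,120,160,80,uv); o.append((c,m)); vb.append(v)
    x,e=vaxis(o,X[:2]); print(t,"axis",x.round(4),e*1000)
    # bottom z given axis: find z such that front bottom edge projects to vb
    for (c,_),v in zip(o,vb):
        def f(z):
            th=np.linspace(0,2*np.pi,180); return P(c,np.c_[X[0]+.025*np.cos(th),X[1]+.025*np.sin(th),0*th+z])[:,1].max()-v
        from scipy.optimize import brentq
        print("  underside z if at",X[:2],brentq(f,.02,.2))
E
```

```text
1 axis [0.4657 0.1954] 0.2373471739225453
  underside z if at (0.466, 0.196) 0.06828985977389855
  underside z if at (0.466, 0.196) 0.06787458301052555
4 axis [0.4658 0.1964] 0.31426523191236405
  underside z if at (0.466, 0.196) 0.11836332990625772
  underside z if at (0.466, 0.196) 0.11719454319442858
5 axis [ 0.5292 -0.1066] 0.15563947903990988
  underside z if at (0.529, -0.103) 0.11452207091563482
  underside z if at (0.529, -0.103) 0.1133665256843655
```

```bash
python3 - <<'E'
from h import *
from plant import sensors
X=(.529,-.105,.16);o=[]
for k in range(2):
  print(sensors.get_state()["eef_pos"])
  o=[]
  for n in("scene","side"):
    c=snap(n,"6"); uv=P(c,X)[0]; m,v=mid(c,120,160,80,uv); o.append((c,m))
  print(vaxis(o,X[:2]))
  print(vaxis(o[1:],X[:2]))
# seat-relevant: pad face & ring in same frames for relative check
print(sensors.get_state()["eef_pos"],sensors.get_state()["time_s"])
E
```

```text
[ 0.52899732 -0.10223292  0.19608671]
(array([ 0.52935485, -0.10466012]), np.float64(0.0002068883959919706))
(array([ 0.45288692, -0.8418276 ]), np.float64(2.4764956699261855e-13))
[ 0.52925052 -0.10200637  0.19627388]
(array([ 0.52952861, -0.10430444]), np.float64(0.00016610061191906804))
(array([ 0.45288697, -0.84182719]), np.float64(1.4808589917258213e-10))
[ 0.52940308 -0.10214493  0.19635329] 7.1
```

Request:
jog_arm(increments=[0.05,0,0,0.008,0,0,0,0.05,0,0,0.02,0,0,0,0.05,0,0,0.034,0,0,0,0.05,0,0,0.048,0,0,0,0.05,0,0,0.06,0,0,0,0.05,0,0,0.07,0,0,0,0.05,0,0,0.077,0,0,0,0.05,0,0,0.082,0,0,0,0.05,0,0,0.085,0,0,0,0.05,0,0,0.085,0,0,0])

```text
time_s: 8.1
eef_pos: [0.5295, -0.103, 0.1112]
eef_rot: [-180.0, -0.0, 90.0]
force: [-0.4, 0.2, -1.1]
gripper_width: 0.678
```

```bash
python3 - <<'E'
from h import *
from plant import sensors
X=(.529,-.105,.09);o=[]
for n in("scene","side"):
    c=snap(n,"7"); 
s=load("scene7");d=load("side7")
st=sensors.get_state();print(st["eef_pos"],st["force"])
a=cv2.resize(s["img"][170:320,180:330],(400,400),interpolation=cv2.INTER_CUBIC);b=cv2.resize(d["img"][170:320,180:330],(400,400),interpolation=cv2.INTER_CUBIC)
cv2.imwrite("pics/g7.png",cv2.convertScaleAbs(np.hstack([a,b]),alpha=1.6,beta=0))
E
```

```text
[ 0.5296946  -0.10302746  0.11159265] [ 0.13240471 -0.03826916 -2.24500778]
```

View pics/g7.png

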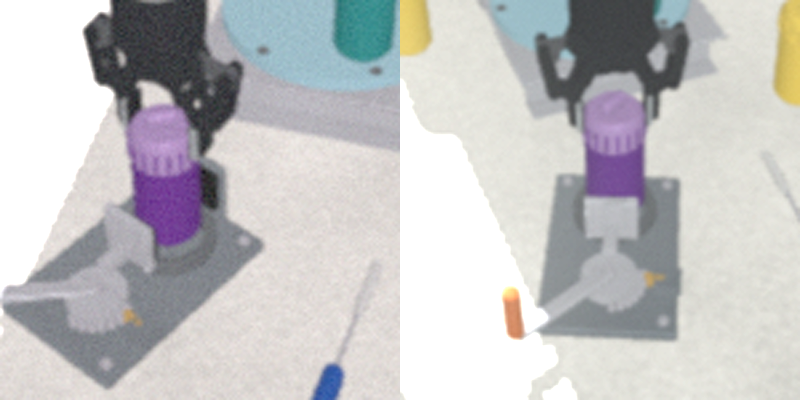

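Request:
jog_arm(increments=[0.05,0,0,0.003,0,0,0,0.05,0,0,0.006,0,0,0,0.05,0,0,0.008,0,0,0,0.05,0,0,0.01,0,0,0,0.05,0,0,0.012,0,0,0,0.05,0,0,0.014,0,0,0,0.05,0,0,0.016,0,0,0,0.05,0,0,0.018,0,0,0,0.05,0,0,0.019,0,0,0,0.05,0,0,0.019,0,0,0])

```text
time_s: 9.2
eef_pos: [0.5294, -0.1029, 0.0921]
eef_rot: [-180.0, -0.0, 90.0]
force: [-0.4, -0.1, -1.3]
gripper_width: 0.673
```

Request:
jog_arm(increments=[0.05,0,0,0.0005,0,0,0,0.05,0,0,0.001,0,0,0,0.05,0,0,0.0015,0,0,0,0.05,0,0,0.002,0,0,0,0.05,0,0,0.0025,0,0,0,0.05,0,0,0.003,0,0,0,0.05,0,0,0.0035,0,0,0,0.05,0,0,0.0035,0,0,0,0.05,0,0,0.0035,0,0,0,0.05,0,0,0.0035,0,0,0])

```text
time_s: 10.2
eef_pos: [0.5299, -0.1031, 0.0907]
eef_rot: [179.9, 0.0, 90.0]
force: [-8.6, 2.2, 40.1]
gripper_width: 0.673
```

Request:
jog_arm(increments=[0.05,0,0,-0.0015,0,0,0,0.05,0,0,-0.002,0,0,0,0.085,0,0,-0.002,0,0,0,0.085,0,0,-0.002,0,0,0,0.085,0,0,-0.002,0,0,0,0.085,0,0,-0.002,0,0,0,0.085,0,0,-0.002,0,0,0,0.085,0,0,-0.002,0,0,0,0.085,0,0,-0.002,0,0,0,0.085,0,0,-0.002,0,0,0])

```text
time_s: 11.2
eef_pos: [0.5295, -0.103, 0.0908]
eef_rot: [-180.0, -0.0, 90.0]
force: [0.6, -0.1, -0.9]
gripper_width: 0.996
```

```bash
python3 - <<'E'
from h import *
from plant import sensors
for n in("scene","side","wrist"):
    c=snap(n,"8"); 
s=load("scene8");d=load("side8")
st=sensors.get_state();print(st["eef_pos"],st["force"],st["gripper_width"])
X=(.529,-.103,.085);o=[]
for c in(s,d):
    m,v=mid(c,120,160,80,P(c,X)[0],.2,.6);o.append((c,m))
print(vaxis(o,X[:2]))
a=cv2.resize(s["img"][170:320,180:330],(400,400),interpolation=cv2.INTER_CUBIC);b=cv2.resize(d["img"][170:320,180:330],(400,400),interpolation=cv2.INTER_CUBIC)
cv2.imwrite("pics/g8.png",cv2.convertScaleAbs(np.hstack([a,b]),alpha=1.6,beta=0))
E
```

```text
[ 0.52948014 -0.1029821   0.09077504] [-0.2881955   0.17163339 -0.03562806] 0.993619340881973
(array([ 0.529, -0.103]), np.float64(nan))
  return _methods._mean(a, axis=axis, dtype=dtype,
  ret = ret.dtype.type(ret / rcount)
```

View pics/g8.png

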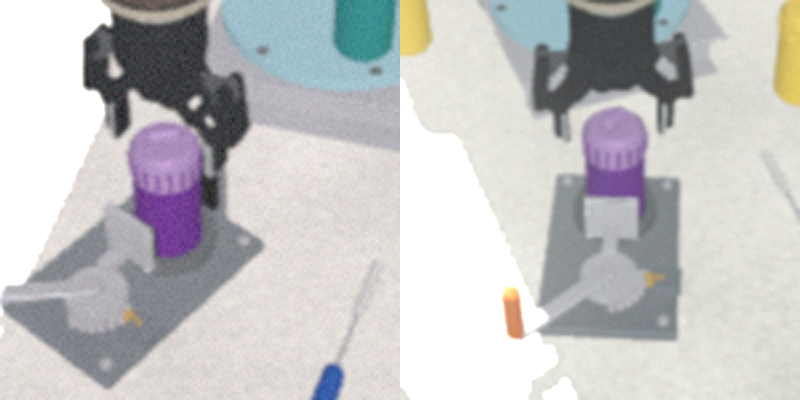

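Request:
jog_arm(increments=[0.085,0,0,-0.01,0,0,0,0.085,0,0,-0.035,0,0,0,0.085,0,0,-0.07,0,0,0,0.085,0,0,-0.1,0,0,0,0.085,-0.01,-0.01,-0.11,0,0,0.1,0.085,-0.035,-0.025,-0.11,0,0,0.22,0.085,-0.065,-0.045,-0.11,0,0,0.36,0.085,-0.095,-0.068,-0.11,0,0,0.5,0.085,-0.125,-0.088,-0.11,0,0,0.64,0.085,-0.151,-0.1085,-0.11,0,0,0.78])

```text
time_s: 12.35
eef_pos: [0.4202, -0.2553, 0.2017]
eef_rot: [179.9, -0.0, 45.0]
force: [0.4, -0.7, -0.4]
gripper_width: 0.993
```

Request:
jog_arm(increments=[0.085,0,0,0,0,0,0.1,0.085,0,0,0,0,0,0.175,0.085,0,0,0,0,0,0.175,0.085,0,0,0,0,0,0.175,0.085,0,0,0,0,0,0.175,0.085,0,0,0,0,0,0.175,0.085,0,0,0,0,0,0.175,0.085,0,0,0,0,0,0.175,0.085,0,0,0,0,0,0.175,0.085,0,0,0,0,0,0.175])

```text
time_s: 13.35
eef_pos: [0.421, -0.254, 0.2008]
eef_rot: [-180.0, 0.0, 35.3]
force: [-0.4, -0.1, 0.3]
gripper_width: 0.997
```

```bash
python3 - <<'E'
from h import *
from plant import sensors
for n in("scene","side","wrist"):
    c=snap(n,"9"); 
s=load("scene9");d=load("side9")
st=sensors.get_state();print(st["eef_pos"],st["eef_rot"],st["force"],st["joints"])
X=(.529,-.103,.085);o=[]
for c in(s,d):
    try:
        m,v=mid(c,120,160,80,P(c,[.529,-.103,.09])[0],.2,.6);o.append((c,m))
    except Exception as e: print(e)
print(vaxis(o,X[:2]))
a=cv2.resize(s["img"][170:320,140:290],(400,400),interpolation=cv2.INTER_CUBIC);b=cv2.resize(d["img"][170:320,180:330],(400,400),interpolation=cv2.INTER_CUBIC)
cv2.imwrite("pics/g9.png",cv2.convertScaleAbs(np.hstack([a,b]),alpha=1.6,beta=0))
E
```

```text
[ 0.4209831  -0.25399124  0.20078986] [-1.79998749e+02  4.49067055e-04  3.52825632e+01] [0.57514519 0.13137167 0.667524  ] [-3.46369945e+01  1.59047659e+01  1.12731341e+02  9.90171091e-06
  5.13652217e+01  2.00804361e+01]
(array([ 0.529, -0.103]), np.float64(nan))
  return _methods._mean(a, axis=axis, dtype=dtype,
  ret = ret.dtype.type(ret / rcount)
```

View pics/g9.png

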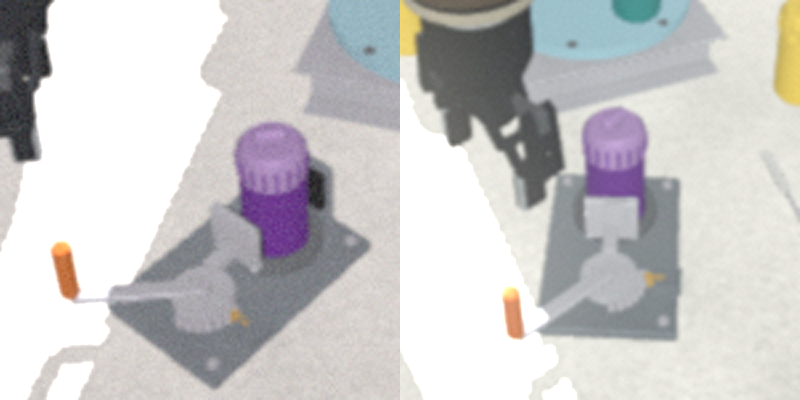

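View pics/wrist9.png

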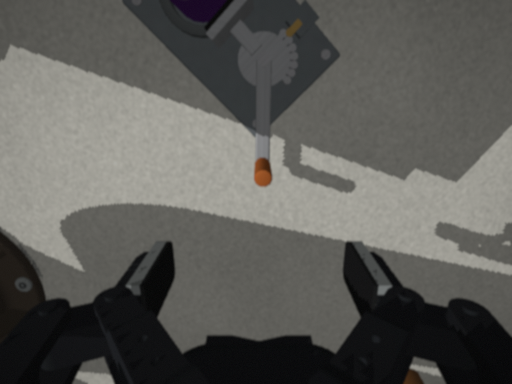

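```bash
python3 - <<'E'
from h import *
from scipy.optimize import brentq
w=load("wrist9");s=load("scene9");d=load("side9")
m,st,ce=comp(msk(w,0,20,130,40),263*4,179*4);print(st/4,ce/4)
h=cv2.cvtColor(w["img"],cv2.COLOR_BGR2HSV)[160:190,263];print(h[::3].tolist())
for uv in((263,179),(263.3,178.5)): print("top",plane(w,*uv,.091))
print(P(w,[[.421,-.2537,.091],[.421,-.2537,.033]]))
L,R=E4(m,st,.2,.8);L2,R2=L,R
print(len(L),L[0],R[0],L[-1],R[-1])
# cup: largest purple comp (body) & lid
for n,c in(("scene1",load("scene1")),("side1",load("side1")),("scene",s),("side",d)):
    X=(.529,-.103) if "1" not in n else (.466,.196); z0=.012 if "1" not in n else .068
    mm=msk(c,120,165,80).astype(np.uint8); k,l,sta,cc=cv2.connectedComponentsWithStats(mm); i=1+np.argmax(sta[1:,4])
    b=sta[i]/4; ml=msk(c,120,165,30); k,l,sl,cc=cv2.connectedComponentsWithStats(ml.astype(np.uint8)); j=1+np.argmax(sl[1:,4]); bl=sl[j]/4
    print(n,"body",b,"all",bl)
    th=np.linspace(0,2*np.pi,90); 
    q=P(c,np.c_[X[0]+.03*np.cos(th),X[1]+.03*np.sin(th),0*th+z0+.115]);q2=P(c,np.c_[X[0]+.025*np.cos(th),X[1]+.025*np.sin(th),0*th+z0])
    print("  expected l/r",q[:,0].min(),q[:,0].max(),"spout top",P(c,[*X,z0+.135])[0],"bottom v",q2[:,1].max())
E
```

```text
[ 254.75  158.75   16.5    27.   1431.  ] [262.58796296 172.59193746]
[[12, 202, 86], [12, 198, 85], [12, 197, 84], [12, 194, 100], [12, 187, 149], [12, 189, 146], [11, 189, 144], [11, 190, 141], [11, 188, 138], [16, 36, 158]]
top [ 0.4227676  -0.25823844  0.091     ]
top [ 0.42333576 -0.2581835   0.091     ]
[[258.02691092 177.81716297]
 [258.09190536 163.32682882]]
17 (np.float64(255.25), 163.625) (np.float64(268.25), 163.625) (np.float64(254.75), 179.625) (np.float64(270.25), 179.625)
scene1 body [ 271.25  135.75   20.75   36.25 2221.75] all [ 269.75  122.75   24.5    49.75 4029.5 ]
  expected l/r 270.167333261382 293.2977334854346 spout top [281.80300726 124.08467338] bottom v 171.58477212812934
side1 body [ 220.    145.25   18.     29.75 1550.25] all [ 216.25  131.75   22.5    43.75 3061.25]
  expected l/r 217.01823150142312 236.98098128894537 spout top [226.56766701 132.86869391] bottom v 174.46789797049792
scene body [ 230.25  229.25   26.     37.5  2326.5 ] all [ 228.    215.75   29.25   52.   4834.75]
  expected l/r 227.8796856549715 254.88944989098852 spout top [241.00632212 217.40457237] bottom v 267.1284316732911
side body [250.5  230.25  20.75  15.5  903.  ] all [ 248.5   210.5    24.25   41.5  3008.25]
  expected l/r 247.6467560311829 271.4099410898528 spout top [259.40929559 211.27035846] bottom v 255.55562129360095
```

```bash
python3 - <<'E'
from h import *
for t in("0","8","9"):
    o=[];tops=[]
    for n,uv in(("scene",(165,272)),("side",(222,289))):
        c=load(n+t); M=msk(c,3,20,70); m,st,ce=comp(M,uv[0]*4+2,uv[1]*4+2);L,R=E4(m,st,.25,.75)
        o.append((c,[((l[0]+q[0])/2,l[1]) for l,q in zip(L,R)])); tops.append((st/4))
    print(t,vaxis(o,(.42,-.25)),[list(x) for x in tops])
for c in(load("scene9"),load("side9")):
  for X in((.421,-.2537),(.4235,-.2575)):
    th=np.linspace(0,6.28,60); q=np.vstack([P(c,np.c_[X[0]+.009*np.cos(th),X[1]+.009*np.sin(th),0*th+z]) for z in(.033,.091)]); print(X,q.min(0),q.max(0)-q.min(0))
E
```

```text
0 (array([ 0.42252663, -0.25646223]), np.float64(0.00019487333904590255)) [[np.float64(159.0), np.float64(260.0), np.float64(10.5), np.float64(22.25), np.float64(617.5)], [np.float64(218.0), np.float64(277.0), np.float64(8.25), np.float64(20.0), np.float64(470.75)]]
8 (array([ 0.42252663, -0.25646223]), np.float64(0.00019487333904590255)) [[np.float64(159.0), np.float64(260.0), np.float64(10.5), np.float64(22.25), np.float64(615.5)], [np.float64(218.0), np.float64(277.0), np.float64(8.25), np.float64(20.0), np.float64(468.5)]]
9 (array([ 0.42255787, -0.25648792]), np.float64(0.00018333185513334162)) [[np.float64(159.0), np.float64(260.0), np.float64(10.5), np.float64(22.25), np.float64(617.5)], [np.float64(218.0), np.float64(277.0), np.float64(8.25), np.float64(20.0), np.float64(468.75)]]
(0.421, -0.2537) [158.18823183 257.82336782] [12.0146654  23.82321798]
(0.4235, -0.2575) [157.94612539 259.39106276] [12.06162198 23.86655277]
(0.421, -0.2537) [216.14930196 274.4580116 ] [ 9.65529932 22.10859151]
(0.4235, -0.2575) [217.30735118 275.65286384] [ 9.63757107 22.14540006]
```

The wrist, scene and side views agree on the handle at (0.4232, -0.2573). The clamp geometry gives a yaw of -9.7° and a hinge at about (0.5136, -0.1927). The cup's spout and underside pixels match a fully seated cup. I'm descending on the handle.

Request:
jog_arm(increments=[0.085,0,0.002,0.015,0,0,0,0.085,0,0.004,0.04,0,0,0,0.085,0,0.004,0.07,0,0,0,0.085,0,0.004,0.095,0,0,0,0.085,0,0.004,0.115,0,0,0,0.085,0,0.004,0.13,0,0,0,0.085,0,0.004,0.138,0,0,0,0.085,0,0.004,0.1425,0,0,0,0.085,0,0.004,0.1425,0,0,0,0.085,0,0.004,0.1425,0,0,0])

```text
time_s: 14.5
eef_pos: [0.4237, -0.2575, 0.0588]
eef_rot: [180.0, -0.0, 35.3]
force: [0.1, 1.0, 0.0]
gripper_width: 0.997
```

```bash
python3 - <<'E'
from h import *
from plant import sensors
for n in("scene","side","wrist"): snap(n,"10")
s=load("scene10");d=load("side10");st=sensors.get_state();print(st["eef_pos"],st["force"])
a=cv2.resize(s["img"][200:320,110:230],(400,400),interpolation=cv2.INTER_CUBIC);b=cv2.resize(d["img"][220:320,170:270],(400,400),interpolation=cv2.INTER_CUBIC)
cv2.imwrite("pics/g10.png",cv2.convertScaleAbs(np.hstack([a,b]),alpha=1.3,beta=0))
E
```

```text
[ 0.42365345 -0.25748425  0.05890648] [ 0.45965764 -0.11567379 -0.41019942]
```

View pics/g10.png

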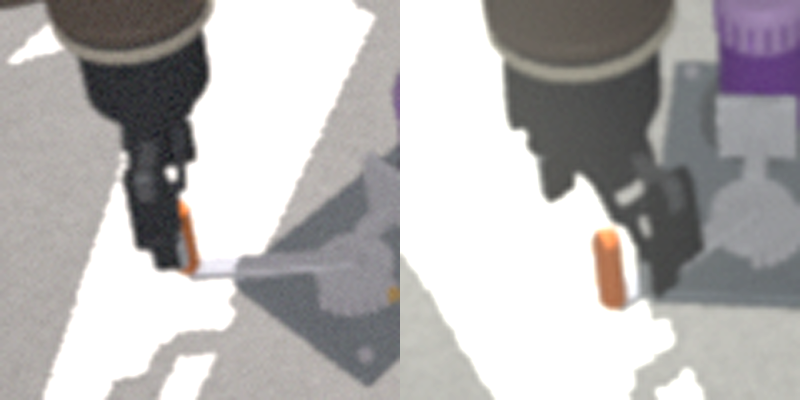

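View pics/wrist10.png

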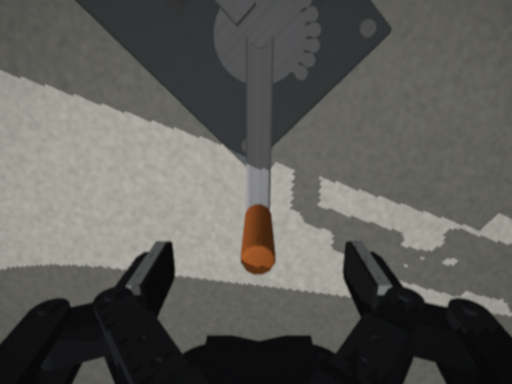

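Request:
jog_arm(increments=[0.005,0,0,0,0,0,0,0.005,0,0,0,0,0,0,0.005,0,0,0,0,0,0,0.005,0,0,0,0,0,0,0.005,0,0,0,0,0,0,0.005,0,0,0,0,0,0,0.005,0,0,0,0,0,0,0.005,0,0,0,0,0,0,0.005,0,0,0,0,0,0,0.005,0,0,0,0,0,0])

```text
time_s: 15.65
eef_pos: [0.4233, -0.2572, 0.0585]
eef_rot: [-180.0, 0.0, 35.3]
force: [-2.0, 0.1, 6.2]
gripper_width: 0.187
```

```bash
python3 - <<'E'
from h import *
w=snap("wrist","11")
from plant import sensors
st=sensors.get_state();print(st["eef_pos"],st["eef_rot"],st["force"],st["gripper_width"])
E
```

```text
[ 0.42324738 -0.25721488  0.05845482] [-1.79997314e+02  2.44603367e-03  3.52850428e+01] [-1.37723965  0.18060537  4.80547196] 0.18480261523357486
```

View pics/wrist11.png

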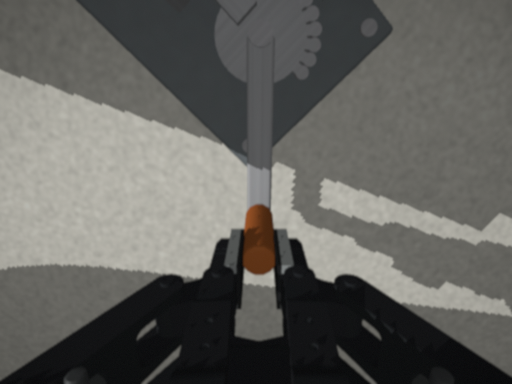

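Request:
jog_arm(increments=[0.005,0.0,0.0033,0,0,0,-0.03,0.005,0.0004,0.0088,0,0,0,-0.08,0.005,0.0011,0.0153,0,0,0,-0.14,0.005,0.0022,0.0219,0,0,0,-0.2,0.005,0.0037,0.0283,0,0,0,-0.26,0.005,0.0056,0.0346,0,0,0,-0.32,0.005,0.0071,0.0388,0,0,0,-0.36,0.005,0.0083,0.0418,0,0,0,-0.39,0.005,0.0087,0.0428,0,0,0,-0.4,0.005,0.0087,0.0428,0,0,0,-0.4])

```text
time_s: 16.7
eef_pos: [0.4544, -0.287, 0.0584]
eef_rot: [-179.9, 0.0, 58.2]
force: [-7.0, -1.7, 11.9]
gripper_width: 0.183
```

```bash
python3 - <<'E'
from h import *
w=snap("wrist","12");s=snap("scene","12");d=snap("side","12")
from plant import sensors
st=sensors.get_state();print(st["eef_pos"],st["eef_rot"],st["force"],st["gripper_width"])
H=np.array([.5136,-.1927]);v=st["eef_pos"][:2]-H;print(np.hypot(*v),np.arctan2(v[1],v[0])-np.radians(-144.6))
a=cv2.resize(s["img"][190:330,140:280],(400,400),interpolation=cv2.INTER_CUBIC);b=cv2.resize(d["img"][190:330,180:320],(400,400),interpolation=cv2.INTER_CUBIC)
cv2.imwrite("pics/g12.png",cv2.convertScaleAbs(np.hstack([a,b]),alpha=1.3,beta=0))
E
```

```text
[ 0.45423404 -0.28697152  0.05840536] [-1.79916052e+02  1.66060537e-02  5.82050569e+01] [-7.53565664 -2.59547233 11.33838389] 0.1822199461166299
0.11140662802069526 0.3909536545966503
```

View pics/g12.png

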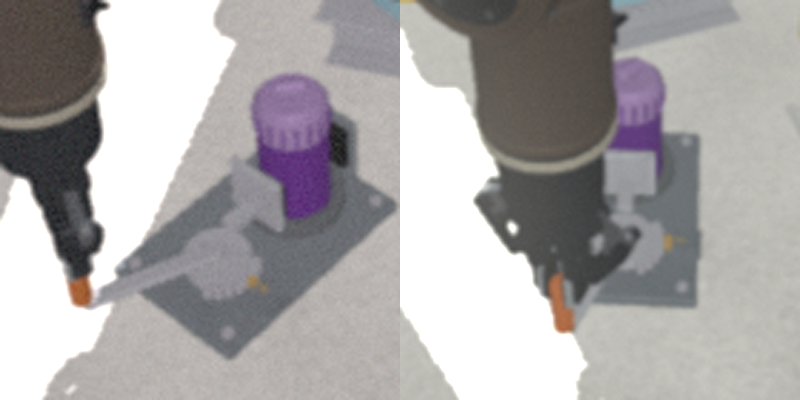

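View pics/wrist12.png

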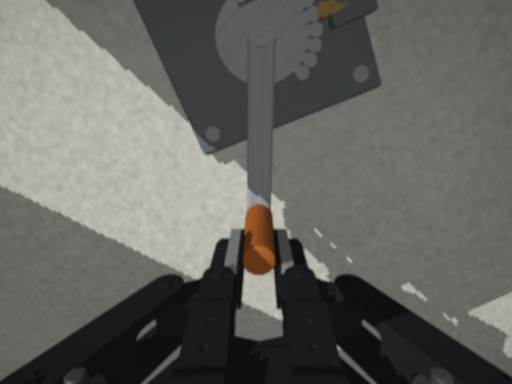

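Request:
jog_arm(increments=[0.005,0.0,0.0033,0,0,0,-0.03,0.005,0.0004,0.0088,0,0,0,-0.08,0.005,0.0009,0.0143,0,0,0,-0.13,0.005,0.0018,0.0197,0,0,0,-0.18,0.005,0.0029,0.0251,0,0,0,-0.23,0.005,0.0043,0.0304,0,0,0,-0.28,0.005,0.0056,0.0346,0,0,0,-0.32,0.005,0.0067,0.0377,0,0,0,-0.35,0.005,0.0077,0.0403,0,0,0,-0.375,0.005,0.008,0.0413,0,0,0,-0.385])

```text
time_s: 17.85
eef_pos: [0.4938, -0.3025, 0.0584]
eef_rot: [-179.9, 0.0, 80.3]
force: [-7.8, -4.8, 9.1]
gripper_width: 0.186
```

Request:
jog_arm(increments=[0.005,0,0,0,0,0,0,0.005,0,0,0,0,0,0,0.005,0,0,0,0,0,0,0.005,0,0,0,0,0,0,0.005,0,0,0,0,0,0,0.005,0,0,0,0,0,0,0.005,0,0,0,0,0,0,0.005,0,0,0,0,0,0,0.005,0,0,0,0,0,0,0.005,0,0,0,0,0,0])

```text
time_s: 18.85
eef_pos: [0.4938, -0.3024, 0.0585]
eef_rot: [-179.9, 0.0, 80.3]
force: [-6.9, -4.6, 8.7]
gripper_width: 0.182
```

```bash
python3 - <<'E'
from h import *
w=snap("wrist","13");s=snap("scene","13");d=snap("side","13")
from plant import sensors
st=sensors.get_state();print(st["eef_pos"],st["eef_rot"],st["force"],st["gripper_width"],st["time_s"])
H=np.array([.5136,-.1927])
for H in ([.5136,-.1927],[.513,-.1937],[.5143,-.1917]):
    v=st["eef_pos"][:2]-H;v0=np.array([.4232,-.2573])-H;print(np.hypot(*v),np.hypot(*v0),np.arctan2(v[1],v[0])-np.arctan2(v0[1],v0[0]))
print("chord",2*np.arcsin(np.hypot(*(st["eef_pos"][:2]-[.42325,-.2572]))/.22))
# cup check scene
X=(.529,-.103);c=s
ml=msk(c,120,165,30); k,l,sl,cc=cv2.connectedComponentsWithStats(ml.astype(np.uint8)); print("cup all",sl[1+np.argmax(sl[1:,4])]/4,"was 228 215.75 29.25 52")
a=cv2.resize(s["img"][190:330,140:280],(400,400),interpolation=cv2.INTER_CUBIC);b=cv2.resize(d["img"][190:330,180:320],(400,400),interpolation=cv2.INTER_CUBIC)
cv2.imwrite("pics/g13.png",cv2.convertScaleAbs(np.hstack([a,b]),alpha=1.3,beta=0))
E
```

```text
[ 0.49372903 -0.30239335  0.05846098] [-1.79944399e+02  1.55951195e-02  8.02710360e+01] [-6.90810377 -3.1777464   7.86589405] 0.18227673326234686 19.0
0.1114786403571522 0.11110949554381021 0.7711308204822132
0.11038847488155956 0.11004090148667446 0.7790879848463723
0.11258855767191314 0.1122611687093983 0.7629740850731066
chord 0.7808129068368899
cup all [ 228.5   215.5    29.25   52.25 4574.5 ] was 228 215.75 29.25 52
```

View pics/g13.png

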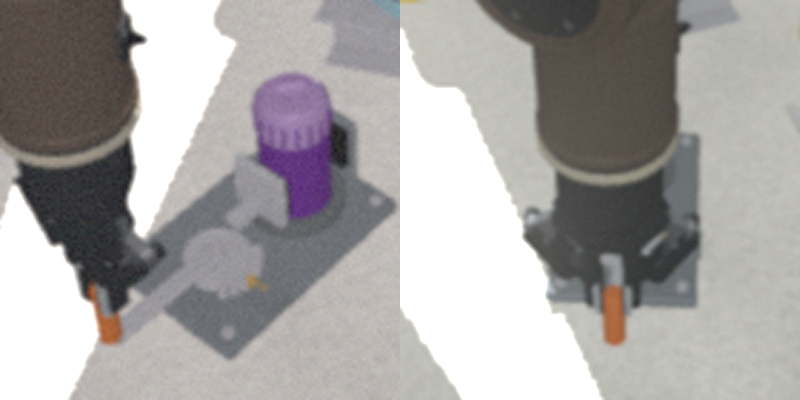

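View pics/wrist13.png

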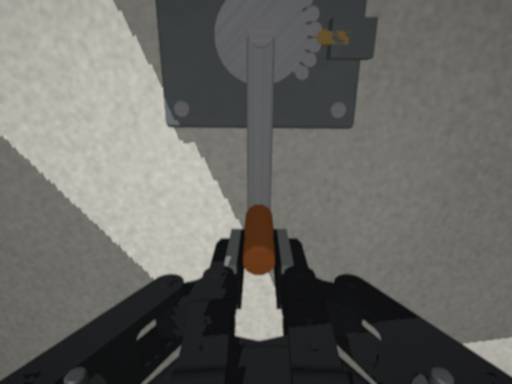

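```bash
python3 - <<'E'
from plant import workorder
print(workorder.close_job())
E
```

```text
the job is handed in; nothing more can be done
None
```

I lifted the purple cup off the turntable, lowered it into the clamp seat and let go. I then pinched the orange handle, swung the lever to the third click and handed the job in at about 19 s with the fingers still closed on it.

**Cup:** the fingers first closed too high on the lid band, so I reopened, went about 9 mm lower and regripped before lifting. The cup touched down at the height expected for the seat floor. After release its spout and underside pixels matched a fully seated cup, and its outline moved by no more than 0.5 px during the lever swing.

**Lever:** the tool pose puts it at 0.76–0.78 rad, close to the third click at 0.785 and short of the fourth tooth at 0.916. The wrist picture shows the arm square to the clamp plate's edge. The hand was still, with the handle gripped and about 7 N of sideways load on the tool.

**Checks that disagreed or failed:**
- **Handle position:** my first estimate was about 4 mm off. I corrected it from all three views before gripping.
- **Seat centre:** the estimates differed by 3–4 mm, and I used the ring fit, (0.5295, -0.103).
- **Touchdown force:** the tool read 40 N upward at touchdown, held by the fingers through the cup, and I backed off at once.
- **Cup axis after release:** this measurement failed twice, so I checked the seating from the outline instead.
- **Other objects:** I did not re-measure the teal cup, red cup or brush at the end. The arm was not brought down near them after the lift.

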